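Raise the ladder-stand magnifier to its upper rung

ROBOT

A 6-joint arm with a two-finger parallel gripper is mounted at the origin on the work surface. World frame = base frame: x ahead of the robot, y to its left, z up, the work surface at z = 0. Lengths are in m, angles in rad, forces in N, time in s.
With the tool pointing down it reaches from about 0.35 to 0.975 m from the base axis. Payload 4.9 kg.
Tool frame: the origin (TCP) lies midway between the tips of the shut fingers; the grasp point (between the pads) lies ctrl.grip_depth behind it (ctrl.grip_depth is the distance from the TCP to the grasp point, in m); y points along the fingers, z is the direction in which the jaws open and shut, and the axes are right-handed (so a half turn about y gives the same grasp; the last joint's range is limited). The gripper opens to 85 mm and grips with 20 to 120 N. Pads are 22 mm wide; open, the fingers measure 114 mm over their backs; the gripper's body (76 mm by 85 mm) begins 54 mm behind the grasp point. The pads swing forward as they close: fully open they stand 13 mm farther back than shut.
Start: joints at [1.086, 0.053, 1.613, -0, 1.476, -0.119], TCP at [0.224, 0.584, 0.231] pointing down, gripper open.
Joint ranges: [-3.01, 3.01], [-1.01, 2.22], [0.06, 2.58], [-1.02, 4.17], [0.09, 2.62], [-3.14, 3.14]. Speed limits (rad/s): [2.57, 2.57, 3.14, 3.14, 3.14, 3.14].

INTERFACE

Orientations are given as a rotation vector (axis times angle).
In Python, from station import ctrl gives the robot as it stands.
- The arm moves only by the tool jog_arm, never from a script. Its argument "moves" is a list of rows, each a list of 6 numbers: the shift along the tool's x, y, z in mm, then the turn, a rotation vector about the tool's x, y, z in rad. In form: [[x, y, z, wx, wy, wz], ...]. A call has 1 to 12 rows; each row shifts and turns the commanded pose from where the row before left it, along the tool's axes as they then stand; what a row does not reach is not made up. A row lasts 1/10 s, in which the tool goes at most 50 mm and 8.59 degrees, less where a joint would pass 70% of its speed; a pose out of reach is approached as far as the arm can. A call is refused whole if a number of a shift passes 50 or a number of a turn 0.15, either way. A call with a gripper value outside its range is refused whole. "grip" is the finger opening in mm, from 0 to 85.4, set as the call begins (left out, the last holds). The fingers move at their own pace and stop on an object; "grip_force" is the grip in N (left out, the last holds). Time passes only in rows, so rows that do not move let the fingers close. It gives the time, the measured TCP pose, the force and the opening at its end, in the units of the state.
- ctrl.get_obs(): the state, without advancing time (a new reading comes with each control period).
- ctrl.get_image(name): name is "scene" or "top" or "wrist"; returns the picture (480x640x3 uint8, red, green, blue); there is no depth.
- ctrl.camera_params(name): a dict with "fx", "fy", "cx", "cy" (pixels), "pose" (4x4, takes a point from camera to world coordinates); the wrist camera has in their place "T_tool_cam" (4x4, takes a point from camera to tool coordinates, whose origin is the TCP and whose axes are the tool frame's). Camera axes: x right, y up, looking along -z (the intrinsics and any distortion apply to the point x, -y, -z); pixel columns grow to the right and rows downward; lengths in m; the calibration is good to about 2 mm. The wrist camera is an equidistant fisheye: a pixel r from the principal point sees the ray r / f radians off the axis. A picture is of the moment at which its call begins: read the wrist's pose just before it. camera_params takes no time and is no camera call.
- ctrl.finish_job(): hands the job in, once; it reports no verdict.
The state is a dict: "t": time; "q": joint angles; "dq": joint speeds; "effort": joint torques, N m; "tool_pos": TCP position; "tool_rot": TCP orientation; "contact_force": force on the tool from outside, world axes, zero at the start; "wrist_torque": the same for the moment, N m; "opening": finger opening in m.
Only numpy, scipy, OpenCV 4.12 (cv2) and the standard library are available. Lean on these libraries where they do the work, as an engineer would, in place of code of your own. Each camera call takes 0.05 s, during which the arm holds its last target. There are 200 camera calls.

TASK

The bench magnifier sits too low over the circuit board. Take the black grip bar at the top of its ladder stand, raise the sliding section past the upper rung until its gravity pawl clears (a springy buffer follows just above: feel for it, do not ram it), then lower it slowly until the pawl sits on the upper rung, never letting it drop. Press down on the bar with about 10 N for a second to prove that it has locked, let go, and leave everything else on the bench as it is.

Things in the scene. Friction and masses are not known exactly. Their poses are not given: they have to be found in the camera images.
- frame: Fixed ladder frame of the magnifier stand: dark steel base plate 130 x 170 x 10 mm, two aluminium uprights 110 mm apart along its y axis, two steel rungs of 10 mm diameter between them along y, at 69 mm (lower) and 112 mm (upper) height. Origin on the table under the rungs' middle; the sliding section runs on its +x side.
- fly: Sliding section, moves only straight up and down; origin at the frame's origin when fully down, as it starts; same axes. 0.5 to 0.8 kg in all, drag about 1 N. In its middle a steel pawl, tongue 26 mm to -x, weight on the +x side: a rung met from below swings the tongue down (under 1 N more drag), the weight throws it level once past, and on the way down it sits on the rung and locks.
- grip (a point): Centre of the black rubber grip bar on top of the sliding section: 16 mm diameter, along the section's y axis, 70 mm free between end posts, 220 mm high when fully down. A 12 mm wide cross-piece lies under it, its top 24 mm below the bar's centre. Nothing above it: take it from above, fingers closing along the section's x axis.
- upper_rung (a point): Middle of the upper rung, on its axis. The pawl's bracket is clamped on the sliding section at an unknown height, +-16 mm, so the pawl seats on this rung with the section somewhere 62 to 94 mm above fully down (on the lower rung 19 to 51 mm): feel for it. It clears this rung about 16 mm above its seat. The seat is hard; total load on it must stay under 34 N.
- lens (a point): Centre of the white ring magnifier (108 mm across, 16 mm thick) that the sliding section carries on its -y side, 155 mm from the middle, 135 mm high when fully down.
- headbar: Fixed aluminium bar across the top of the uprights, 172 to 182 mm high, origin as the frame's. From it hangs a short rubber buffer that meets the pawl's bracket about 18 mm above the seat on the upper rung, some 2 mm after the pawl has cleared. It gives 1 mm per 3.5 N and must not be pushed harder than 22 N.
- meter: Bystander: red and black multimeter lying flat, about 90 x 150 x 45 mm. Leave alone. Origin at the centre of its underside.
- board: Bystander: green circuit board with a round copper fan, 85 x 125 mm, up to 14 mm high, lying under the magnifier. Leave alone. Origin at the centre of its underside.
- flux: Bystander: white jar with black lid, 44 mm across, 40 mm high. Leave alone. Origin at the centre of its underside.
- spool: Bystander: grey solder spool, 60 mm across, 44 mm high. Leave alone. Origin at the centre of its underside.
- driver: Bystander: black screwdriver lying down, 160 mm long. Leave alone. Origin at the centre of its underside.
- tip_tin: Bystander: open steel tin, 66 mm across, 45 mm high. Leave alone. Origin at the centre of its underside.
- pick: Bystander: flat steel pick with a black handle, 130 mm long, lying down. Leave alone. Origin at the centre of its underside.
Things that resemble listed ones, but are neither listed nor needed, are in the scene too. Leave any orange look-alike of the frame alone.

How it is judged:
By the outcome, as a careful person would: the job done as asked, in the order asked, and still so for the second after the job is handed in, with the robot touching nothing.
It also fails if it takes over 72 s, if anything falls off the work surface, if the arm or the gripper's body presses on something with over 40 N, if the wrist force passes 120 N, or if a joint passes its speed limit or range.

## Working session

There is one attempt and no reset: what is moved stays moved. The work goes in short steps, Python scripts to look and compute and a tool call to move; the robot and the scene stay as the last step left them, time stands still between calls to the robot, and variables do not carry over. Pictures are saved under pics/ and viewed, about 8 in all and at most 12, crops included, and the job is handed in when it is done.

Besides the shell and the picture viewer there is one more tool, called after "Emit:" as a command line: name --pt "numbers of a row" for each row, then --argument value for the rest. jog_arm: Moves the arm, as the interface text tells. Its arguments: {"type":"object","properties":{"moves":{"type":"array","items":{"type":"array","items":{"type":"number"}}},"grip":{"type":"number"},"grip_force":{"type":"number"}},"required":["moves"]}

```bash
mkdir -p pics; ls; python3 - <<'E'
from station import ctrl
import cv2,numpy as np
o=ctrl.get_obs(); print({k:np.round(v,4) for k,v in o.items()}, ctrl.grip_depth)
for n in("scene","top"):
    cv2.imwrite(f"pics/{n}1.png",ctrl.get_image(n)[:,:,::-1]); p=ctrl.camera_params(n); print(n,p)
print(ctrl.camera_params("wrist"))
E
```

```text
pics
{'t': np.float64(0.0), 'q': array([ 1.086 ,  0.0534,  1.6143,  0.    ,  1.476 , -0.119 ]), 'dq': array([-0.0008, -0.0009, -0.0007,  0.0006, -0.0015, -0.0003]), 'effort': array([ 1.80000e-03, -3.93672e+01, -3.70184e+01,  0.00000e+00,
        6.70000e-03, -0.00000e+00]), 'tool_pos': array([0.2233, 0.5831, 0.2301]), 'tool_rot': array([-1.5536,  0.2876, -0.2866]), 'contact_force': array([ 0.4942, -0.6214,  0.1162]), 'wrist_torque': array([ 0.0502, -0.0712,  0.0384]), 'opening': np.float64(0.0853)} 0.0187
scene {'fx': 539.1624088646473, 'fy': 539.1624088646473, 'cx': 324.49216760654014, 'cy': 238.79317690406072, 'pose': array([[-0.75755577, -0.47805635,  0.44449002,  0.98052706],
       [ 0.65273804, -0.54798413,  0.52311227,  0.5717558 ],
       [-0.00650367,  0.68642226,  0.7271741 ,  0.94804826],
       [ 0.        ,  0.        ,  0.        ,  1.        ]])}
top {'fx': 523.3460426329323, 'fy': 523.3460426329323, 'cx': 320.0085550432212, 'cy': 236.5566034783641, 'pose': array([[-2.51709663e-02,  9.83476575e-01, -1.79277020e-01,
         2.47673185e-01],
       [-9.99682467e-01, -2.45515728e-02,  5.67321401e-03,
        -1.84854552e-02],
       [ 1.17794028e-03,  1.79362894e-01,  9.83782275e-01,
         1.43258889e+00],
       [ 0.00000000e+00,  0.00000000e+00,  0.00000000e+00,
         1.00000000e+00]])}
{'fx': 371.64829954431775, 'fy': 371.64829954431775, 'cx': 324.17813352548865, 'cy': 236.0577089838464, 'T_tool_cam': array([[-7.48971773e-04, -9.66076244e-01, -2.58255940e-01,
        -6.49778570e-02],
       [ 5.09423859e-04,  2.58255610e-01, -9.66076488e-01,
        -1.42574003e-01],
       [ 9.99999590e-01, -8.55125757e-04,  2.98716126e-04,
         1.22468101e-03],
       [ 0.00000000e+00,  0.00000000e+00,  0.00000000e+00,
         1.00000000e+00]])}
```

View pics/scene1.png

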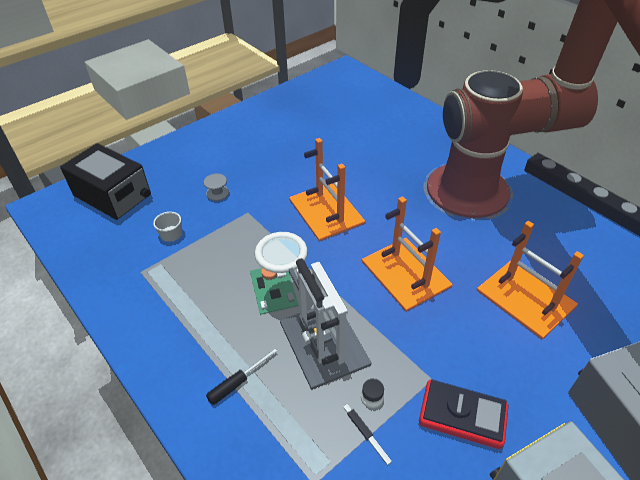

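View pics/top1.png

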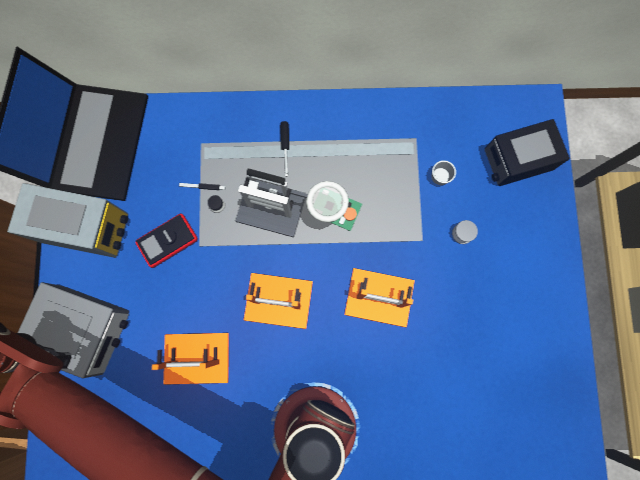

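The scene view shows the frame with the dark base at about (325,345), the grip bar at about (310,283) and the lens at (281,252). In the top view the frame is at (270,205) and the lens at (327,201). There are three orange look-alikes in the top view, at (278,300), (380,297) and (195,358). Only the one with the dark base plate and the white lens fits the description. Next I'll enlarge it.

```bash
python3 - <<'E'
import cv2,numpy as np
a=cv2.imread("pics/scene1.png")[225:395,235:385]; b=cv2.imread("pics/top1.png")[155:245,225:365]
a=cv2.resize(a,None,fx=3,fy=3,interpolation=2); b=cv2.resize(b,None,fx=2.5,fy=2.5,interpolation=2)
c=np.zeros((510,800,3),np.uint8); c[:,:450]=a; c[:225,450:800]=b
cv2.imwrite("pics/crop1.png",c)
E
```

```text
(no output)
```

View pics/crop1.png

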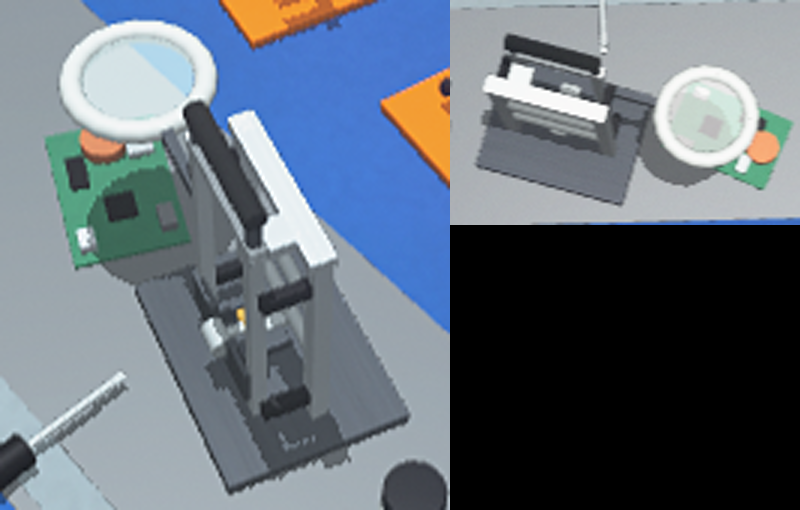

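The crop shows the dark-base frame. The grip bar ends are at about (301,262) and (321,297) in the scene view, and (248,172) and (285,182) in the top view. The white lens is in both views.

```bash
cat > h.py <<'E'
from station import ctrl
import numpy as np
from scipy.spatial.transform import Rotation as R
def ray(n,u,v):
    p=ctrl.camera_params(n);T=p["pose"]
    return T[:3,3],T[:3,:3]@np.array([(u-p["cx"])/p["fx"],-(v-p["cy"])/p["fy"],-1])
def onz(n,u,v,z):
    o,d=ray(n,u,v); return o+d*(z-o[2])/d[2]
def tri(a,b):
    (o,d),(p,e)=a,b; s=np.linalg.lstsq(np.c_[d,-e],p-o,rcond=None)[0]
    A,B=o+d*s[0],p+e*s[1]; return (A+B)/2,np.linalg.norm(A-B)
E
python3 - <<'E'
from h import *
np.set_printoptions(precision=4,suppress=True)
for nm,s,t,z in[("e1",(300.7,262.3),(285,182.2),.22),("e2",(320.7,296.7),(248.2,172.2),.22),("grip",(310.7,279.5),(266.6,177.2),.22),("lens",(281,251.3),(327.4,201.4),.135)]:
    print(nm,onz("scene",*s,z),onz("top",*t,z),tri(ray("scene",*s),ray("top",*t)))
for p in [(300.7,262.3),(320.7,296.7)]: print()
print(R.from_rotvec(ctrl.get_obs()["tool_rot"]).as_matrix())
E
```

```text
e1 [0.6051 0.0638 0.22  ] [0.6033 0.0552 0.22  ] (array([0.6034, 0.0573, 0.2137]), np.float64(0.004981475337129516))
e2 [0.628  0.1455 0.22  ] [0.6305 0.1435 0.22  ] (array([0.6292, 0.1446, 0.2205]), np.float64(0.0031965870994125835))
grip [0.6169 0.1058 0.22  ] [0.6169 0.0993 0.22  ] (array([0.6164, 0.1014, 0.2161]), np.float64(0.004802842088311977))
lens [ 0.5729 -0.0447  0.135 ] [ 0.5748 -0.0471  0.135 ] (array([ 0.5737, -0.0461,  0.1349]), np.float64(0.002988140381959136))


[[ 0.9338 -0.0009  0.3577]
 [-0.3577 -0.0017  0.9338]
 [-0.0002 -1.     -0.002 ]]
```

```bash
python3 - <<'E'
from h import *
o=ctrl.get_obs(); M=R.from_rotvec(o["tool_rot"])
d=(np.array([.617,.102,.31])-o["tool_pos"])*1000/15
for i in range(15):
    print([int(round(x)) for x in M.inv().apply(d)]+[0,.099,0],end=","); M=M*R.from_rotvec([0,.099,0])
E
```

```text
[36, -5, -21, 0, 0.099, 0],[38, -5, -17, 0, 0.099, 0],[39, -5, -13, 0, 0.099, 0],[40, -5, -9, 0, 0.099, 0],[41, -5, -5, 0, 0.099, 0],[41, -5, -1, 0, 0.099, 0],[41, -5, 3, 0, 0.099, 0],[41, -5, 7, 0, 0.099, 0],[40, -5, 11, 0, 0.099, 0],[39, -5, 15, 0, 0.099, 0],[37, -5, 19, 0, 0.099, 0],[35, -5, 22, 0, 0.099, 0],[33, -5, 26, 0, 0.099, 0],[30, -5, 29, 0, 0.099, 0],[27, -5, 32, 0, 0.099, 0],
```

Emit:
jog_arm --pt "36 -8 -21 0 0.1 0" --pt "38 -8 -17 0 0.1 0" --pt "39 -8 -13 0 0.1 0" --pt "40 -8 -9 0 0.1 0" --pt "41 -5 -5 0 0.1 0" --pt "41 -5 -1 0 0.1 0" --pt "41 -5 3 0 0.1 0" --pt "41 -5 7 0 0.1 0" --pt "40 -5 11 0 0.1 0" --pt "39 -5 15 0 0.1 0" --pt "37 -5 19 0 0.1 0" --pt "35 -5 22 0 0.1 0" --grip 60

```text
t: 1.3
tool_pos: [0.5357, 0.1953, 0.303]
tool_rot: [-1.21, 1.209, -1.208]
contact_force: [0.3, 0.6, -0.1]
opening: 0.0601
```

Emit:
jog_arm --pt "33 -5 26 0 0.1 0" --pt "30 -5 29 0 0.1 0" --pt "27 -5 32 0 0.09 0" --pt "0 0 0 0 0 0" --pt "0 0 0 0 0 0"

```text
t: 1.8
tool_pos: [0.6135, 0.098, 0.3175]
tool_rot: [-1.061, 1.418, -1.416]
contact_force: [-0.3, 0.6, -1.0]
opening: 0.06
```

```bash
python3 - <<'E'
from h import *
import cv2
o=ctrl.get_obs(); print(o["t"],o["tool_pos"],o["tool_rot"],o["contact_force"],o["opening"])
print(R.from_rotvec(o["tool_rot"]).as_matrix().round(4))
cv2.imwrite("pics/w1.png",ctrl.get_image("wrist")[:,:,::-1]); np.save("w1.npy",np.r_[o["tool_pos"],o["tool_rot"]])
E
```

```text
1.8 [0.61345543 0.09795358 0.31748878] [-1.06113917  1.41806084 -1.41594395] [-0.26566026  0.56364075 -1.03119542] 0.05999816029341532
[[-2.822e-01 -1.600e-03  9.594e-01]
 [-9.594e-01  3.000e-04 -2.822e-01]
 [ 1.000e-04 -1.000e+00 -1.600e-03]]
```

View pics/w1.png

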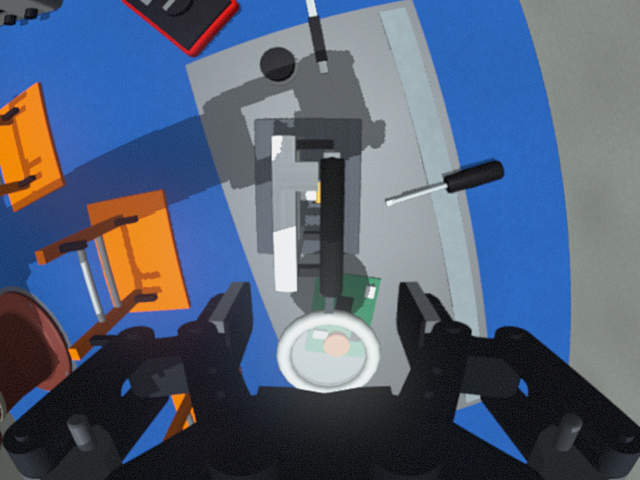

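The wrist view from above shows the bar nearly vertical in the picture, from about (332,158) to (331,297). The fingers sit at columns 235 and 412. I'll cast those points onto z=0.22.

```bash
cat >> h.py <<'E'
def wray(u,v,pose):
    p=ctrl.camera_params("wrist"); a,b=u-p["cx"],v-p["cy"]; r=np.hypot(a,b); th=r/p["fx"]
    d=np.array([np.sin(th)*a/r,-np.sin(th)*b/r,-np.cos(th)]); T=p["T_tool_cam"]; M=R.from_rotvec(pose[3:])
    return pose[:3]+M.apply(T[:3,3]), M.apply(T[:3,:3]@d)
E
python3 - <<'E'
from h import *
import cv2
P=np.load("w1.npy"); im=cv2.imread("pics/w1.png").max(2)
pts=[]
for v in (170,200,225,250,275,290):
    row=im[v,305:360]<45; c=np.where(row)[0]+305; print(v,c.min(),c.max(),len(c))
def z(u,v,h=.22):
    o,d=wray(u,v,P); return o+d*(h-o[2])/d[2]
M=R.from_rotvec(P[3:])
for u,v in[(332,158),(331.5,227),(331,297)]: print(z(u,v), M.inv().apply(z(u,v)-P[:3])*1000)
print("lens",z(328.5,351,.135), M.inv().apply(z(328.5,351,.135)-P[:3])*1000)
E
```

```text
170 321 343 23
200 322 343 22
225 321 342 21
250 341 341 1Traceback (most recent call last):
  File "<stdin>", line 6, in <module>
    return umr_minimum(a, axis, None, out, keepdims, initial, where)
ValueError: zero-size array to reduction operation minimum which has no identity
```

```bash
python3 - <<'E'
from h import *
P=np.load("w1.npy")
def z(u,v,h=.22):
    o,d=wray(u,v,P); return o+d*(h-o[2])/d[2]
M=R.from_rotvec(P[3:])
for u,v,h in[(332,158,.22),(332,227,.22),(331.2,297,.22),(328.5,351,.135)]: print(z(u,v,h).round(4), M.inv().apply(z(u,v,h)-P[:3])*1000)
E
```

```text
[0.6337 0.1483 0.22  ] [-53.98532191  97.47354194   5.33249364]
[0.621  0.1044 0.22  ] [-8.3327099  97.47903638  5.54201104]
[0.6064 0.0558 0.22  ] [42.4373555  97.48583837  5.33986617]
[ 0.5777 -0.0399  0.135 ] [142.33636718 182.49937523   4.9139842 ]
```

Emit:
jog_arm --pt "-6 30 5.5 0 0 0" --pt "0 30 0 0 0 0" --pt "0 25 0 0 0 0" --pt "0 15 0 0 0 0" --pt "0 10 0 0 0 0" --pt "0 5 0 0 0 0" --pt "0 0 0 0 0 0" --pt "0 0 0 0 0 0" --pt "0 0 0 0 0 0"

```text
t: 2.75
tool_pos: [0.6211, 0.1029, 0.2049]
tool_rot: [-1.059, 1.414, -1.417]
contact_force: [-0.0, 0.2, -0.7]
opening: 0.06
```

```bash
python3 - <<'E'
from h import *
import cv2
o=ctrl.get_obs(); print(o["t"],o["tool_pos"],o["contact_force"],o["opening"])
cv2.imwrite("pics/w2.png",ctrl.get_image("wrist")[:,:,::-1])
E
```

```text
2.75 [0.62110712 0.10288035 0.20485656] [-0.03021911  0.23931226 -0.67073575] 0.06003851794225939
```

View pics/w2.png

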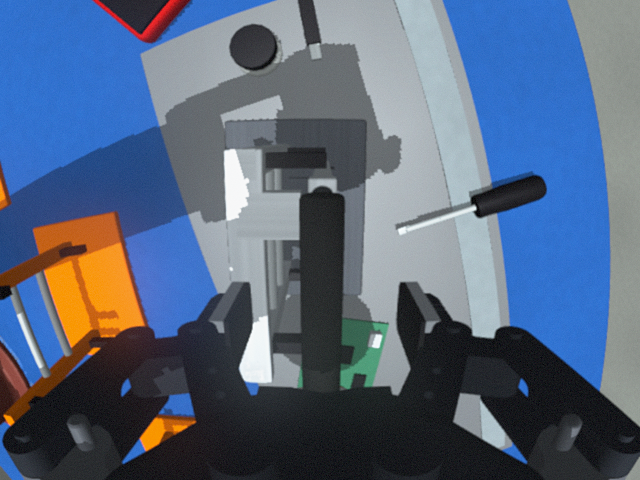

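The bar runs down column 322, between pads at 242 and 408, so it is centred. I'll lower 3 mm and close.

Emit:
jog_arm --pt "0 2.5 0 0 0 0" --pt "0 0 0 0 0 0" --pt "0 0 0 0 0 0" --pt "0 0 0 0 0 0" --pt "0 0 0 0 0 0" --pt "0 0 0 0 0 0" --pt "0 0 0 0 0 0" --pt "0 0 0 0 0 0" --grip 5 --grip_force 60

```text
t: 3.6
tool_pos: [0.6199, 0.1029, 0.2009]
tool_rot: [-1.062, 1.417, -1.415]
contact_force: [-5.5, 0.2, 2.7]
opening: 0.0143
```

Emit:
jog_arm --pt "0 0 -1 0 0 0" --pt "0 -2 0 0 0 0" --pt "0 -2 0 0 0 0" --pt "0 -2 0 0 0 0" --pt "0 -2 0 0 0 0" --pt "0 0 0 0 0 0" --pt "0 0 0 0 0 0" --pt "0 0 0 0 0 0"

```text
t: 4.4
tool_pos: [0.6198, 0.103, 0.2087]
tool_rot: [-1.06, 1.415, -1.417]
contact_force: [5.2, -1.3, -6.9]
opening: 0.0142
```

Emit:
jog_arm --pt "0 -3 0.5 0 0 0" --pt "0 -5 0 0 0 0" --pt "0 -5 0 0 0 0" --pt "0 -5 0 0 0 0" --pt "0 -5 0 0 0 0" --pt "0 -5 0 0 0 0" --pt "0 -5 0 0 0 0" --pt "0 -5 0 0 0 0" --pt "0 -5 0 0 0 0" --pt "0 -3 0 0 0 0" --pt "0 0 0 0 0 0" --pt "0 0 0 0 0 0"

```text
t: 5.6
tool_pos: [0.6198, 0.103, 0.2551]
tool_rot: [-1.061, 1.416, -1.416]
contact_force: [3.0, -0.3, -4.9]
opening: 0.0138
```

Emit:
jog_arm --pt "0 -4 0 0 0 0" --pt "0 -4 0 0 0 0" --pt "0 -4 0 0 0 0" --pt "0 -4 0 0 0 0" --pt "0 -3 0 0 0 0" --pt "0 0 0 0 0 0" --pt "0 0 0 0 0 0" --pt "0 0 0 0 0 0"

```text
t: 6.4
tool_pos: [0.6198, 0.1029, 0.274]
tool_rot: [-1.061, 1.416, -1.416]
contact_force: [2.3, -2.3, -5.8]
opening: 0.0143
```

Emit:
jog_arm --pt "0 -1.5 0 0 0 0" --pt "0 -1.5 0 0 0 0" --pt "0 0 0 0 0 0" --pt "0 0 0 0 0 0"

```text
t: 6.8
tool_pos: [0.6198, 0.103, 0.2768]
tool_rot: [-1.061, 1.416, -1.416]
contact_force: [2.6, -1.3, -7.6]
opening: 0.0139
```

Emit:
jog_arm --pt "0 -1.5 0 0 0 0" --pt "0 -1.5 0 0 0 0" --pt "0 0 0 0 0 0" --pt "0 0 0 0 0 0"

```text
t: 7.2
tool_pos: [0.6198, 0.103, 0.2801]
tool_rot: [-1.061, 1.416, -1.416]
contact_force: [1.0, -1.2, -5.9]
opening: 0.0141
```

Emit:
jog_arm --pt "0 -1.5 0 0 0 0" --pt "0 -1.5 0 0 0 0" --pt "0 0 0 0 0 0" --pt "0 0 0 0 0 0"

```text
t: 7.6
tool_pos: [0.6198, 0.103, 0.2831]
tool_rot: [-1.061, 1.416, -1.416]
contact_force: [1.6, -1.6, -5.9]
opening: 0.0138
```

Emit:
jog_arm --pt "0 -1.5 0 0 0 0" --pt "0 -1.5 0 0 0 0" --pt "0 0 0 0 0 0" --pt "0 0 0 0 0 0"

```text
t: 8.0
tool_pos: [0.6198, 0.103, 0.2861]
tool_rot: [-1.061, 1.416, -1.416]
contact_force: [1.9, -2.0, -5.5]
opening: 0.014
```

Emit:
jog_arm --pt "0 -1.5 0 0 0 0" --pt "0 -1.5 0 0 0 0" --pt "0 0 0 0 0 0" --pt "0 0 0 0 0 0"

```text
t: 8.4
tool_pos: [0.6198, 0.103, 0.2891]
tool_rot: [-1.061, 1.416, -1.416]
contact_force: [1.2, -2.7, -6.1]
opening: 0.0142
```

Emit:
jog_arm --pt "0 -1.5 0 0 0 0" --pt "0 -1.5 0 0 0 0" --pt "0 0 0 0 0 0" --pt "0 0 0 0 0 0"

```text
t: 8.8
tool_pos: [0.6198, 0.103, 0.2921]
tool_rot: [-1.061, 1.416, -1.416]
contact_force: [0.1, -2.4, -5.3]
opening: 0.0141
```

Emit:
jog_arm --pt "0 -1.5 0 0 0 0" --pt "0 -1.5 0 0 0 0" --pt "0 0 0 0 0 0" --pt "0 0 0 0 0 0"

```text
t: 9.2
tool_pos: [0.6198, 0.103, 0.2947]
tool_rot: [-1.061, 1.416, -1.416]
contact_force: [0.9, -2.5, -7.4]
opening: 0.0145
```

Emit:
jog_arm --pt "0 -1.5 0 0 0 0" --pt "0 0 0 0 0 0" --pt "0 0 0 0 0 0"

```text
t: 9.5
tool_pos: [0.6198, 0.103, 0.2955]
tool_rot: [-1.061, 1.417, -1.416]
contact_force: [2.2, -1.8, -11.8]
opening: 0.0141
```

Emit:
jog_arm --pt "0 -1 0 0 0 0" --pt "0 0 0 0 0 0" --pt "0 0 0 0 0 0" --pt "0 0 0 0 0 0"

```text
t: 9.9
tool_pos: [0.6198, 0.103, 0.2965]
tool_rot: [-1.061, 1.417, -1.416]
contact_force: [4.0, -1.5, -15.8]
opening: 0.0142
```

The buffer is confirmed: about 4 N per mm, with first contact near z=0.294. That puts the seat at about z=0.276. Now I'll lower slowly.

Emit:
jog_arm --pt "0 1.5 0 0 0 0" --pt "0 1.5 0 0 0 0" --pt "0 1.5 0 0 0 0" --pt "0 1.5 0 0 0 0" --pt "0 1.5 0 0 0 0" --pt "0 1.5 0 0 0 0" --pt "0 1.5 0 0 0 0" --pt "0 1.5 0 0 0 0" --pt "0 1.5 0 0 0 0" --pt "0 1.5 0 0 0 0" --pt "0 0 0 0 0 0" --pt "0 0 0 0 0 0"

```text
t: 11.1
tool_pos: [0.6198, 0.103, 0.2818]
tool_rot: [-1.061, 1.416, -1.416]
contact_force: [-0.6, -3.3, -6.4]
opening: 0.0142
```

Emit:
jog_arm --pt "0 1 0 0 0 0" --pt "0 1 0 0 0 0" --pt "0 0 0 0 0 0" --pt "0 0 0 0 0 0"

```text
t: 11.5
tool_pos: [0.6199, 0.103, 0.2802]
tool_rot: [-1.061, 1.416, -1.416]
contact_force: [-1.3, -3.3, -7.0]
opening: 0.0139
```

Emit:
jog_arm --pt "0 1 0 0 0 0" --pt "0 1 0 0 0 0" --pt "0 0 0 0 0 0" --pt "0 0 0 0 0 0"

```text
t: 11.9
tool_pos: [0.6199, 0.103, 0.2781]
tool_rot: [-1.061, 1.416, -1.416]
contact_force: [-1.3, -2.7, -6.0]
opening: 0.0138
```

Emit:
jog_arm --pt "0 1 0 0 0 0" --pt "0 0 0 0 0 0" --pt "0 0 0 0 0 0"

```text
t: 12.2
tool_pos: [0.6199, 0.103, 0.2772]
tool_rot: [-1.061, 1.416, -1.416]
contact_force: [-2.2, -3.4, -6.0]
opening: 0.0143
```

Emit:
jog_arm --pt "0 1 0 0 0 0" --pt "0 0 0 0 0 0" --pt "0 0 0 0 0 0"

```text
t: 12.5
tool_pos: [0.6199, 0.103, 0.2762]
tool_rot: [-1.061, 1.416, -1.416]
contact_force: [-2.5, -3.7, -6.8]
opening: 0.014
```

Emit:
jog_arm --pt "0 1 0 0 0 0" --pt "0 0 0 0 0 0" --pt "0 0 0 0 0 0"

```text
t: 12.8
tool_pos: [0.6199, 0.103, 0.2759]
tool_rot: [-1.06, 1.416, -1.416]
contact_force: [-2.8, -4.3, -2.1]
opening: 0.014
```

It has seated at z≈0.276, a lift of 75 mm. Now I'll press in small steps.

Emit:
jog_arm --pt "0 0.6 0 0 0 0" --pt "0 0 0 0 0 0" --pt "0 0 0 0 0 0"

```text
t: 13.1
tool_pos: [0.6199, 0.103, 0.2758]
tool_rot: [-1.06, 1.416, -1.416]
contact_force: [-4.3, -3.4, -0.5]
opening: 0.0141
```

Emit:
jog_arm --pt "0 0.7 0 0 0 0" --pt "0 0 0 0 0 0" --pt "0 0 0 0 0 0"

```text
t: 13.4
tool_pos: [0.6199, 0.103, 0.2757]
tool_rot: [-1.06, 1.415, -1.416]
contact_force: [-4.5, -3.9, 0.9]
opening: 0.0139
```

Emit:
jog_arm --pt "0 1 0 0 0 0" --pt "0 0 0 0 0 0" --pt "0 0 0 0 0 0"

```text
t: 13.7
tool_pos: [0.6199, 0.103, 0.2756]
tool_rot: [-1.06, 1.415, -1.417]
contact_force: [-6.3, -3.7, 3.1]
opening: 0.0142
```

Emit:
jog_arm --pt "0 1 -0.4 0 0 0" --pt "0 0.7 0 0 0 0" --pt "0 0 0 0 0 0" --pt "0 0 0 0 0 0"

```text
t: 14.1
tool_pos: [0.62, 0.103, 0.2755]
tool_rot: [-1.058, 1.413, -1.417]
contact_force: [-6.9, -4.1, 7.7]
opening: 0.014
```

Emit:
jog_arm --pt "0 0.9 -0.3 0 0 0" --pt "0 0 0 0 0 0" --pt "0 0 0 0 0 0"

```text
t: 14.4
tool_pos: [0.62, 0.103, 0.2755]
tool_rot: [-1.057, 1.412, -1.418]
contact_force: [-7.3, -5.1, 9.3]
opening: 0.0137
```

Emit:
jog_arm --pt "0 0.3 0 0 0 0" --pt "0 0 0 0 0 0" --pt "0 0 0 0 0 0" --pt "0 0 0 0 0 0" --pt "0 0 0 0 0 0" --pt "0 0 0 0 0 0" --pt "0 0 0 0 0 0" --pt "0 0 0 0 0 0"

```text
t: 15.2
tool_pos: [0.62, 0.103, 0.2754]
tool_rot: [-1.057, 1.412, -1.418]
contact_force: [-8.9, -5.9, 10.0]
opening: 0.0139
```

Emit:
jog_arm --pt "0 0 0 0 0 0" --pt "0 0 0 0 0 0" --pt "0 0 0 0 0 0" --pt "0 0 0 0 0 0" --pt "0 0 0 0 0 0" --pt "0 0 0 0 0 0" --pt "0 0 0 0 0 0"

```text
t: 15.9
tool_pos: [0.62, 0.103, 0.2754]
tool_rot: [-1.057, 1.412, -1.418]
contact_force: [-8.2, -5.0, 10.4]
opening: 0.0142
```

It held at 10 N for 1.5 s with the bar not moving. Now I'll ease off the load and release.

Emit:
jog_arm --pt "0 -1 0.2 0 0 0" --pt "0 -1 0.2 0 0 0" --pt "0 -1 0.2 0 0 0" --pt "0 -0.5 0 0 0 0" --pt "0 0 0 0 0 0" --pt "0 0 0 0 0 0"

```text
t: 16.5
tool_pos: [0.6199, 0.103, 0.2757]
tool_rot: [-1.059, 1.415, -1.417]
contact_force: [-5.1, -3.4, 2.4]
opening: 0.0138
```

Emit:
jog_arm --pt "0 -0.6 -0.3 0 0 0" --pt "0 0 0 0 0 0" --pt "0 0 0 0 0 0" --pt "0 0 0 0 0 0" --pt "0 0 0 0 0 0" --pt "0 0 0 0 0 0" --pt "0 0 0 0 0 0" --pt "0 0 0 0 0 0" --grip 50

```text
t: 17.3
tool_pos: [0.6195, 0.1032, 0.2741]
tool_rot: [-1.061, 1.416, -1.416]
contact_force: [-0.0, -0.2, -0.4]
opening: 0.0501
```

Emit:
jog_arm --pt "0 -5 0 0 0 0" --pt "0 -10 0 0 0 0" --pt "0 -20 0 0 0 0" --pt "0 -25 0 0 0 0" --pt "0 -25 0 0 0 0" --pt "0 -15 0 0 0 0" --pt "0 0 0 0 0 0" --pt "0 0 0 0 0 0" --pt "0 0 0 0 0 0"

```text
t: 18.2
tool_pos: [0.619, 0.1031, 0.3722]
tool_rot: [-1.063, 1.418, -1.415]
contact_force: [-0.4, 0.6, -0.4]
opening: 0.0498
```

```bash
python3 - <<'E'
from h import *
import cv2
o=ctrl.get_obs(); print(o["t"],o["tool_pos"],o["contact_force"],o["opening"])
P=np.r_[o["tool_pos"],o["tool_rot"]]; np.save("w3.npy",P)
w=ctrl.get_image("wrist")[:,:,::-1]; s=ctrl.get_image("scene")[:,:,::-1]
cv2.imwrite("pics/w3.png",w); cv2.imwrite("pics/s3.png",s)
a=cv2.resize(s[205:395,235:385],None,fx=2.6,fy=2.6); c=np.zeros((494,800,3),np.uint8); c[:,:390]=a; c[:308,390:800]=cv2.resize(w,(410,308)); cv2.imwrite("pics/c3.png",c)
E
```

```text
18.2 [0.6189779  0.10311255 0.37216685] [-0.42871425  0.55606582 -0.40523743] 0.04979376419541931
```

View pics/c3.png

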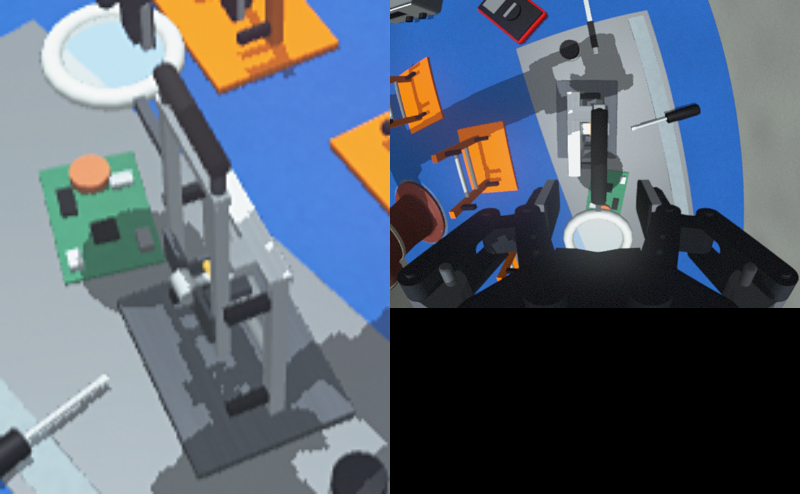

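The crop shows the section raised, the bar running from (298,233) to (320,271) in the scene view, and the gripper clear. I'll check the height and hand in.

```bash
python3 - <<'E'
from h import *
for z in (.22,.263,.295,.30): print(z,onz("scene",309,252,z).round(4))
o=ctrl.get_obs();print(o["contact_force"],o["t"])
ctrl.finish_job()
E
```

```text
0.22 [0.5782 0.0545 0.22  ]
0.263 [0.602  0.0851 0.263 ]
0.295 [0.6197 0.1078 0.295 ]
0.3 [0.6224 0.1113 0.3   ]
[0.44115388 0.7776384  0.0086304 ] 18.3
the job is handed in; nothing more can be done
```

The magnifier's sliding section is now locked on the upper rung, 75 mm higher than it started, and the job is handed in. It took 18.3 s of the 72 s allowed; the hand-in reported no verdict.

- **Raising:** I took the grip bar from above and lifted it until I felt the springy buffer, about 93 mm up. I pushed it to roughly 10 N, against the 22 N limit.
- **Seating:** I lowered it slowly, and the pawl sat down 75 mm above fully down, 18 mm below buffer contact as described. It was in the grip the whole way, so it never dropped.
- **Proof press:** I pressed down with about 10 N for 1.5 s, and the bar did not move. I then eased off the load before opening the fingers.

**Last checks:**
- After release the gripper was about 100 mm above its grip height and reading no outside force.
- The scene camera places the bar at about 0.295 m high, which matches the 75 mm lift.
- During the press there was also a sideways force of about 8–10 N on the bar, because the grip was slightly off-centre. It went away on release.
- The arm stayed clear of the other things on the bench. The closing picture shows no sign of any having moved, though I did not measure their positions again.

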